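# Hold a moulded spring key at mid-travel with the test probe

### The job

Pull the yellow-handled test probe up out of its black holder, and with the probe's steel tip push the orange spring key down inside its guard tube until the stand's pointer lies in the green band (about 11 of its 20 mm travel), never bottoming the key and keeping the fingers off the stand. Finish while holding it there, still gripping the probe: do not let go or back off. Leave the blue key and the loose mouldings on the bench alone.

Things in the scene. Friction and masses are not known exactly. Their poses are not given: they have to be found in the camera images.
- probe: test probe, 170 mm long, 0.06 to 0.13 kg, upright in the holder (may lean slightly): steel shaft 12 mm diameter, 90 mm long, then a round yellow handle 22 mm diameter, 80 mm long. Origin: centre of the flat lower tip; z towards the handle, whose middle is at z = 130 mm. In the holder the tip is 10 mm above the bench, the handle 100 to 180 mm above it.
- holder: fixed black upright holder for the probe: foot 64 mm diameter, tube 40 mm outside, 20 mm bore, rim 75 mm above the bench, inner floor 10 mm above the bench. Origin: centre of its underside on the bench; z up. Its place varies.
- orange_tower: fixed stand on the bench: grey foot 100 x 80 x 12 mm, upright white guard tube 52 mm outside, 32 mm bore, rim 90 mm above the bench, orange ring at its foot, orange key in the bore. Origin: centre of its underside; z up along the tube; x, y along the foot's 100, 80 mm sides. On its +x and -x sides a white scale; a black pointer goes down with the key; green band = 8 to 14 mm of travel.
- blue_tower: fixed stand on the bench: grey foot 100 x 80 x 12 mm, upright white guard tube 52 mm outside, 32 mm bore, rim 90 mm above the bench, blue ring at its foot, blue key in the bore. Origin: centre of its underside; z up along the tube; x, y along the foot's 100, 80 mm sides. On its +x and -x sides a white scale; a black pointer goes down with the key; green band = 8 to 14 mm of travel.
- orange_key (a joint): travel of the orange spring key in m: 0 at rest (up), 0.020 bottomed, growing as it is pressed straight down. Sprung: about 2 N starts it, about 6.5 N holds it at 0.011, about 10 N bottoms it; it springs back when let go. Green band: 0.008 to 0.014.
- blue_key (a joint): travel of the blue spring key in m: 0 at rest (up), 0.020 bottomed, growing as it is pressed straight down. Sprung: about 2 N starts it, about 6.5 N holds it at 0.011, about 10 N bottoms it; it springs back when let go. To be left alone.
- orange_key_top (a point): centre of the top face of the orange key (a flat disc 28 mm across), in the axis of its guard tube; at rest 68 mm above the bench, that is 22 mm below the guard's rim; moves down with the key
- cap: red stepped plastic cap, 52 mm diameter, 34 mm high; origin at the centre of its underside. Loose bystander on the bench, to be left alone.
- bowl: white plastic bowl, 90 mm rim diameter, 35 mm high; origin at the centre of its underside. Loose bystander on the bench, to be left alone.
- housing: black open moulded housing, 85 x 55 x 24 mm; origin at the centre of its underside. Loose bystander on the bench, to be left alone.
Things that resemble listed ones, but are neither listed nor needed, are in the scene too. What is shaped like the probe but pink, purple or white is not meant.

How it is judged:
By the outcome, as a careful person would: the job done as asked, in the order asked, and still so for the second after the job is handed in, while the arm keeps its last pose, push and grip.
It also fails if it takes over 34 s, if anything falls off the work surface, if the arm or the gripper's body presses on something with over 40 N, if the wrist force passes 120 N, or if a joint passes its speed limit or range.

### The arm

A 6-joint arm with a two-finger parallel gripper is mounted at the origin on the work surface. World frame = base frame: x ahead of the robot, y to its left, z up, the work surface at z = 0. Lengths are in m, angles in rad, forces in N, time in s.
With the tool pointing down it reaches from about 0.3 to 0.775 m from the base axis. Payload 14.6 kg.
Tool frame: the origin (TCP) lies on the centre line of the jaws, within the pads' length; the fingertips stand 19 mm ahead of it and the grasp point (between the pads) is the TCP; z points along the fingers, y is the direction in which the jaws open and shut (so a half turn about z gives the same grasp; the last joint's range is limited). The gripper opens to 94 mm and grips with 3 to 60 N. Pads are 16 mm wide; open, the fingers measure 119 mm over their backs; the gripper's body (75 mm by 177 mm) begins 78 mm behind the grasp point.
Start: joints at [-0.067, 0.3, 1.521, -0, 1.321, -0.067], TCP at [0.55, -0, 0.201] pointing down, gripper open.
Joint ranges: [-3.03, 3.03], [-0.79, 2.21], [0.23, 2.52], [-1.04, 4.18], [0, 3.07], [-2.55, 2.55]. Speed limits (rad/s): [2.22, 2.22, 2.57, 3.14, 3.14, 3.14].

### API

Orientations are given as [roll, pitch, yaw] about the fixed x, y, z axes, in that order (R = Rz(yaw) Ry(pitch) Rx(roll)).
In Python, from station import ctrl gives the robot as it stands. The module is installed in compiled form; this text tells all that it offers.
- The arm moves only by the shell command python3 -m creep 'ROWS' [FORCE]. ROWS is a JSON object of lists of equal length, an entry for each row: "translation": the shift along the world's x, y, z in mm, a list of three; "yaw": the turn about the world's z in rad; "gripper": the closure in counts, from 0 (fully open) to 255 (shut). A call has 1 to 5 rows; each row is the pose to reach, as a shift and turn from the pose measured when the call began; what a row does not reach only later rows make up. A row lasts 1/12 s, in which the tool goes at most 41.7 mm and 7.16 degrees, less where a joint would pass 70% of its speed; a pose out of reach is approached as far as the arm can. A call with a gripper value outside its range is refused whole. The fingers move at their own pace and stop on an object; FORCE is the grip in N (left out, the last holds). Time passes only in rows, so rows that repeat a pose let the fingers close. It gives the time, the measured TCP pose, the force and the opening at its end, in the units of the state.
- ctrl.get_obs(): the state, without advancing time (a new reading comes with each control period).
- ctrl.camera(name): name is "scene" or "side" or "wrist"; returns a dict with "pixels" (420x560x3 uint8, red, green, blue), "depth" (420x560 float32, m along the optical axis (not along the pixel's ray), 0 where there is no reading), "fx", "fy", "cx", "cy" (pixels), "R" (3x3) and "t" (3): a world point X has camera coordinates R X + t; the wrist camera has in their place "tool_from_camera" (4x4, takes a point from camera to tool coordinates, whose origin is the TCP and whose axes are the flange's). Camera axes: x right, y down, z forward; pixel columns grow to the right and rows downward; lengths in m; the calibration is good to about 2 mm. A picture is of the moment at which its call begins: read the wrist's pose just before it.
- ctrl.hand_in(): hands the job in, once; it reports no verdict.
The state is a dict: "time_s": time; "qpos": joint angles; "joint_vel": joint speeds; "tau": joint torques, N m; "ee_pos": TCP position; "eef_rot": TCP orientation; "force": force on the tool from outside, world axes, zero at the start; "moment": the same for the moment, N m; "grip_width": finger opening in m.
Only numpy, scipy, OpenCV 4.12 (cv2) and the standard library are available. Lean on these libraries where they do the work, as an engineer would, in place of code of your own. Each camera call takes 0.05 s, during which the arm holds its last target. There are 200 camera calls.

## Working session

There is one attempt and no reset: what is moved stays moved. The work goes in short steps, Python scripts to look and compute and a shell command to move; the robot and the scene stay as the last step left them, time stands still between calls to the robot, and variables do not carry over. Pictures are saved under pics/ and viewed, about 8 in all and at most 12, crops included, and the job is handed in when it is done.

```bash
mkdir -p pics
cat > h.py <<'E'
import numpy as np, cv2
from station import ctrl
def snap(n,f):
    o=ctrl.get_obs(); c=ctrl.camera(n); cv2.imwrite(f'pics/{f}.png',c['pixels'][:,:,::-1]); 
    c['obs_pos']=np.array(o['ee_pos']); c['obs_rot']=np.array(o['eef_rot'])
    np.save(f'pics/{f}.npy',c,allow_pickle=True); return c
def load(f): return np.load(f'pics/{f}.npy',allow_pickle=True).item()
def pt(c,u,v,d=None):
    d=c['depth'][v,u] if d is None else d
    return c['R'].T@(np.array([(u-c['cx'])/c['fx']*d,(v-c['cy'])/c['fy']*d,d])-c['t'])
def world(c):
    H,W=c['depth'].shape; u,v=np.meshgrid(np.arange(W),np.arange(H)); d=c['depth']
    P=np.stack([(u-c['cx'])/c['fx']*d,(v-c['cy'])/c['fy']*d,d],-1)
    return (P-c['t'])@c['R']
E
python3 - <<'E'
from h import *
a=snap('scene','s0');b=snap('side','d0')
for c in(a,b): print(c['fx'],-c['R'].T@c['t'],c['R'][2])
print(ctrl.get_obs())
E
```

```text
464.0631338154059 [1.2985316  0.22136664 0.61410344] [-0.80666558 -0.21323143 -0.55120141]
385.8097301569882 [ 0.22223866 -0.46418792  0.45756807] [ 0.42727571  0.68821128 -0.58634521]
{'time_s': 0.1, 'qpos': array([-6.65764051e-02,  3.00466675e-01,  1.52154124e+00, -5.30131609e-05,
        1.32069028e+00, -6.66072879e-02]), 'joint_vel': array([-9.86108863e-05, -1.74691818e-03, -2.86176047e-03, -2.38425345e-03,
       -3.08902515e-04, -2.19860144e-04]), 'tau': array([ 1.84928511e-03, -5.32644153e+01, -3.53284299e+01,  7.10431044e-02,
        2.34944851e-02, -7.30603051e-05]), 'ee_pos': array([5.49750928e-01, 1.25130532e-05, 2.00905610e-01]), 'eef_rot': array([-3.14048614e+00, -2.23476115e-05,  1.57084035e+00]), 'force': array([0.01776683, 0.41895665, 0.28774894]), 'moment': array([-0.02550773, -0.01801819, -0.0170969 ]), 'grip_width': 0.09400397449015835}
```

View pics/s0.png

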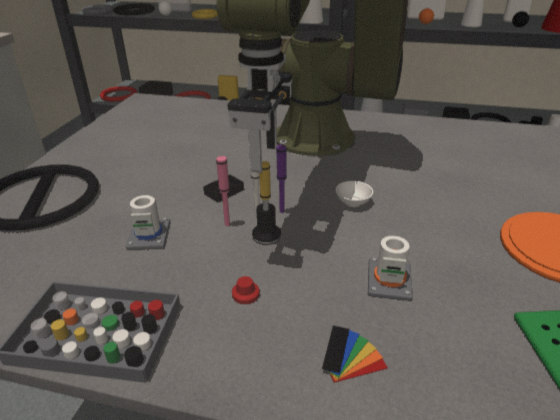

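View pics/d0.png

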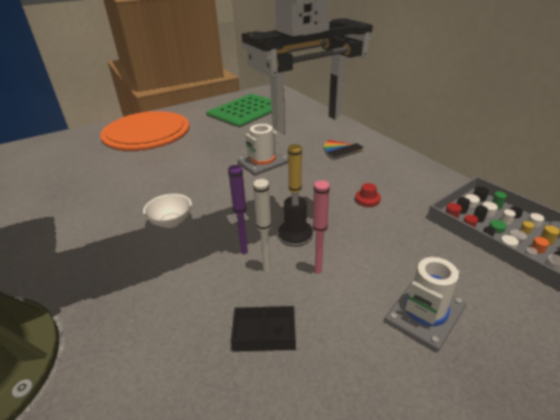

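Scene: the candidates are yellow (265,180) in the holder at (266,225), pink (223,175), purple (282,160) and white (256,160). In the side view they are yellow (295,167), pink (321,205), white (262,203) and purple (238,188). Yellow is the one standing in the black holder. Of the towers, orange is at (392,262) in the scene and (262,145) in the side view; blue is at (147,220). Next I measure.

Run:
```python
from h import *
from scipy.optimize import least_squares
def circ(Q,r=None):
    f=(lambda p:np.hypot(Q[:,0]-p[0],Q[:,1]-p[1])-(r if r else p[2]))
    x0=[*Q.mean(0)[:2]]+([] if r else [.02])
    s=least_squares(f,x0,loss='soft_l1',f_scale=.001); return s.x.round(4),np.abs(s.fun).mean().round(4)
for n,boxes in (('s0',dict(yel=(255,160,275,205),pink=(212,152,234,228),pur=(272,140,290,216),tower=(370,232,415,295),hold=(248,200,285,243))),('d0',dict(yel=(284,143,306,195),pink=(310,178,332,275),pur=(226,162,250,256),white=(250,178,273,272),tower=(238,122,290,172),hold=(276,195,314,242)))):
    c=load(n);P=world(c);hsv=cv2.cvtColor(c['pixels'],cv2.COLOR_RGB2HSV)
    for k,(a,b,e,f) in boxes.items():
        q=P[b:f,a:e].reshape(-1,3);h=hsv[b:f,a:e].reshape(-1,3);ok=(c['depth'][b:f,a:e].ravel()>0)
        q=q[ok];h=h[ok]
        if k=='yel':
            m=(h[:,0]>12)&(h[:,0]<32)&(h[:,1]>120);q=q[m]
        elif k in('pink','pur','white'): 
            m0=q[:,2]>.08;q=q[m0];q=q[np.linalg.norm(q[:,:2]-np.median(q[:,:2],0),axis=1)<.02]
        if k in('yel','pink','pur','white'):
            print(n,k,len(q),'z',np.percentile(q[:,2],[2,98]).round(3))
            for lo,hi in((.1,.13),(.13,.15),(.15,.172)):
                s=q[(q[:,2]>lo)&(q[:,2]<hi)]
                if len(s)>15: print('  ',lo,circ(s,.011),len(s))
        elif k=='tower':
            s=q[(q[:,2]>.083)&(q[:,2]<.097)]; print(n,'rim',len(s),s.min(0),s.max(0),circ(s), s.mean(0))
            s=q[(q[:,2]>.03)&(q[:,2]<.085)]; print('  tube',circ(s,.026))
            s=q[(q[:,2]>.005)&(q[:,2]<.02)]; 
            print('  foot',cv2.minAreaRect((s[:,:2]*1000).astype(np.float32)))
        else:
            s=q[(q[:,2]>.03)&(q[:,2]<.07)];s=s[np.linalg.norm(s[:,:2]-np.median(s[:,:2],0),axis=1)<.03];print(n,'hold',circ(s,.02),len(s))
c=load('s0');d=load('d0')
A=cv2.resize(c['pixels'][135:250,200:300],None,fx=4,fy=4,interpolation=3)
B=cv2.resize(d['pixels'][135:250,240:340],None,fx=4,fy=4,interpolation=3)
cv2.imwrite('pics/crop1.png',np.hstack([A,B])[:,:,::-1])
```

```text
s0 yel 288 z [0.105 0.181]
   0.1 (array([ 0.5183, -0.0085]), np.float64(0.0011)) 95
   0.13 (array([ 0.5183, -0.0083]), np.float64(0.001)) 82
   0.15 (array([ 0.5188, -0.0094]), np.float64(0.001)) 71
s0 pink 392 z [0.084 0.171]
   0.1 (array([ 0.4982, -0.1068]), np.float64(0.001)) 125
   0.13 (array([ 0.4984, -0.1067]), np.float64(0.001)) 89
   0.15 (array([ 0.4985, -0.1064]), np.float64(0.0018)) 126
s0 pur 353 z [0.083 0.171]
   0.1 (array([0.4186, 0.0011]), np.float64(0.001)) 117
   0.13 (array([0.4186, 0.0016]), np.float64(0.0012)) 72
   0.15 (array([0.4187, 0.0014]), np.float64(0.0019)) 115
s0 rim 384 [0.57752857 0.23238158 0.08305   ] [0.63035581 0.28371513 0.09304896] (array([0.6067, 0.2578, 0.0214]), np.float64(0.0025)) [0.60674126 0.25797983 0.08885539]
  tube (array([0.6101, 0.2598]), np.float64(0.0028))
  foot ((603.3554077148438, 259.48699951171875), (104.67777252197266, 77.820068359375), 3.705968141555786)
s0 hold (array([ 0.5183, -0.0089]), np.float64(0.0009)) 296
d0 yel 523 z [0.105 0.18 ]
   0.1 (array([ 0.5199, -0.0101]), np.float64(0.0006)) 158
   0.13 (array([ 0.51
[... 420 characters left out ...]
1, 3.000e-04]), np.float64(0.0005)) 155
   0.15 (array([4.201e-01, 4.000e-04]), np.float64(0.0017)) 239
d0 white 783 z [0.084 0.17 ]
   0.1 (array([ 0.432 , -0.0571]), np.float64(0.0005)) 235
   0.13 (array([ 0.432, -0.057]), np.float64(0.0005)) 174
   0.15 (array([ 0.4319, -0.057 ]), np.float64(0.0017)) 272
d0 rim 181 [0.57789749 0.22885476 0.08304081] [0.62804975 0.27962926 0.09058152] (array([0.6017, 0.2527, 0.0213]), np.float64(0.0023)) [0.60182531 0.25231285 0.08757953]
  tube (array([0.6007, 0.2561]), np.float64(0.0039))
  foot ((611.8294677734375, 346.22784423828125), (274.922607421875, 107.14607238769531), 84.29299926757812)
d0 hold (array([ 0.5197, -0.0102]), np.float64(0.0009)) 417
```

View pics/crop1.png

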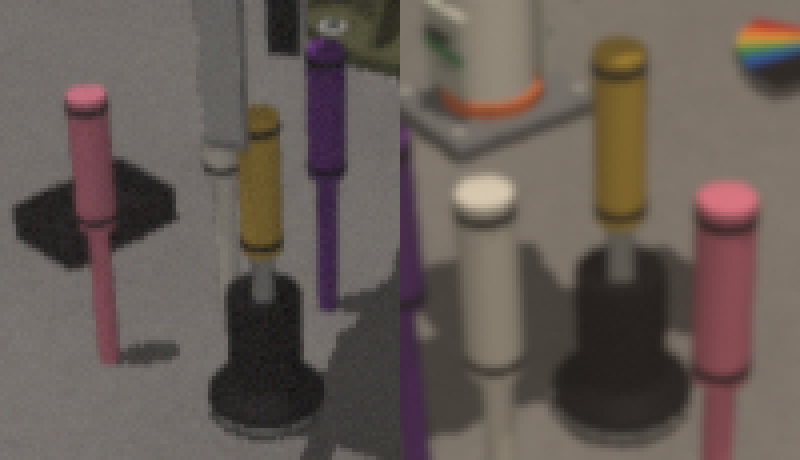

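Yellow is confirmed: it stands upright in the black holder at about (0.519, -0.0095), handle z 0.10–0.18. Pink, purple and white stand free of it. The jaws open along world x, clear of the neighbours. I approach from above.

```bash
python3 -m creep '{"translation":[[0,0,15],[-16,-5,15],[-31,-9.5,15],[-31,-9.5,10],[-31,-9.5,10]],"yaw":[0,0,0,0,0],"gripper":[0,0,0,0,0]}' 40
python3 -m creep '{"translation":[[0,0,-18],[0,0,-36],[0,0,-54],[0,0,-71],[0,0,-71]],"yaw":[0,0,0,0,0],"gripper":[0,0,0,0,0]}'
python3 - <<'E'
from h import *
c=snap('scene','s1');d=snap('side','d1')
cv2.imwrite('pics/v1.png',np.hstack([cv2.resize(x['pixels'][a:a+150,b:b+130],None,fx=3,fy=3) for x,a,b in((c,110,200),(d,90,230))])[:,:,::-1])
E
```

```text
time_s: 0.52
ee_pos: [0.5184, -0.0095, 0.2102]
eef_rot: [-3.14, -0.0, 1.57]
force: [0.0, 0.7, 0.4]
grip_width: 0.0943
time_s: 0.93
ee_pos: [0.5174, -0.0092, 0.1358]
eef_rot: [-3.134, -0.001, 1.57]
force: [-0.3, 0.6, -0.3]
grip_width: 0.0942
```

View pics/v1.png

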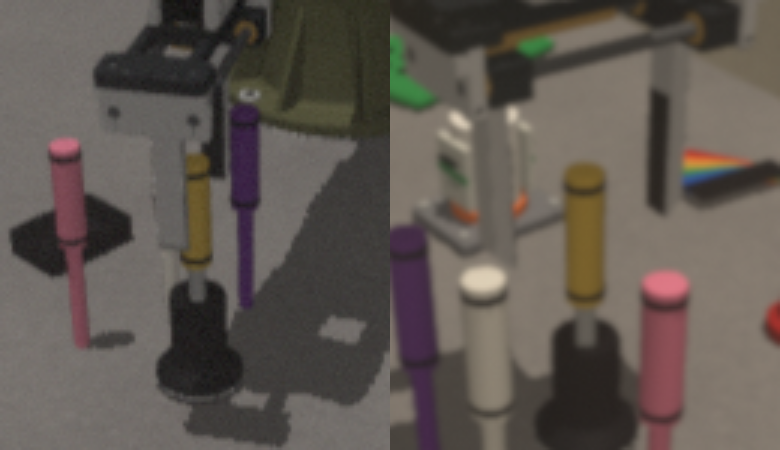

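The fingers straddle the yellow handle, with yellow at (195,210) left and (585,235) right in the view. The other probes are clear. Closing.

```bash
python3 -m creep '{"translation":[[1,0,0],[1,0,0],[1,0,0],[1,0,0],[1,0,0]],"yaw":[0,0,0,0,0],"gripper":[120,180,255,255,255]}' 40
python3 -m creep '{"translation":[[0,0,0],[0,0,0],[0,0,0],[0,0,0],[0,0,0]],"yaw":[0,0,0,0,0],"gripper":[255,255,255,255,255]}' 40
python3 -m creep '{"translation":[[0,0,0],[0,0,0],[0,0,4],[0,0,8],[0,0,12]],"yaw":[0,0,0,0,0],"gripper":[255,255,255,255,255]}' 40
```

```text
time_s: 1.45
ee_pos: [0.5198, -0.0094, 0.1395]
eef_rot: [-3.139, -0.0, 1.57]
force: [-0.2, -0.5, 0.6]
grip_width: 0.0642
time_s: 1.87
ee_pos: [0.5198, -0.0094, 0.1395]
eef_rot: [-3.139, -0.0, 1.57]
force: [-0.3, 0.8, 0.5]
grip_width: 0.0307
time_s: 2.28
ee_pos: [0.5199, -0.0094, 0.152]
eef_rot: [-3.139, -0.0, 1.57]
force: [-0.4, 0.4, -1.9]
grip_width: 0.0213
```

```bash
python3 -m creep '{"translation":[[0,0,0],[0,0,0],[0,0,10],[0,0,25],[0,0,40]],"yaw":[0,0,0,0,0],"gripper":[255,255,255,255,255]}' 40
python3 -m creep '{"translation":[[0,0,20],[0,0,40],[0,0,60],[0,0,75],[0,0,75]],"yaw":[0,0,0,0,0],"gripper":[255,255,255,255,255]}' 40
python3 - <<'E'
from h import *
c=snap('scene','s2');d=snap('side','d2')
cv2.imwrite('pics/v2.png',np.hstack([cv2.resize(x['pixels'][a:a+200,b:b+150],None,fx=2.6,fy=2.6) for x,a,b in((c,60,190),(d,60,220))])[:,:,::-1])
E
```

```text
time_s: 2.7
ee_pos: [0.5197, -0.0094, 0.1928]
eef_rot: [-3.139, -0.0, 1.57]
force: [-0.2, -0.4, -1.1]
grip_width: 0.0216
time_s: 3.12
ee_pos: [0.5205, -0.0094, 0.2714]
eef_rot: [3.14, 0.0, 1.57]
force: [-0.1, -1.1, -1.2]
grip_width: 0.0212
```

View pics/v2.png

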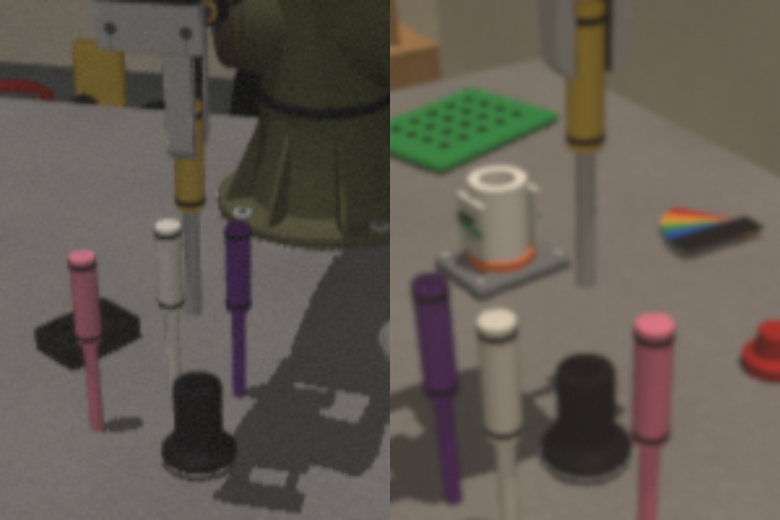

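The probe is held, fully out of the holder: tips at about (264,181) in the scene view and (295,170) in the side view. Now I measure the tip and shaft axis, and the tower axis, in the same cameras.

Run:
```python
from h import *
from scipy.optimize import least_squares
def circ(Q,r):
    s=least_squares(lambda p:np.hypot(Q[:,0]-p[0],Q[:,1]-p[1])-r,Q.mean(0)[:2],loss='soft_l1',f_scale=.001);return s.x.round(4),np.abs(s.fun).mean().round(4)
ims=[]
for n,box,tb in(('s2',(250,140,278,184),(365,228,418,300)),('d2',(282,118,308,173),(238,118,292,178))):
    c=load(n);P=world(c);a,b,e,f=box
    q=P[b:f,a:e].reshape(-1,3);q=q[(np.hypot(q[:,0]-.52,q[:,1]+.01)<.02)]
    print(n,'shaft z',np.percentile(q[:,2],[0,1,99]).round(4))
    for lo,hi in((.13,.16),(.16,.18),(.18,.21)):
        s=q[(q[:,2]>lo)&(q[:,2]<hi)]
        if len(s)>10: print('  ',lo,circ(s,.006),len(s))
    a,b,e,f=tb;q=P[b:f,a:e].reshape(-1,3)
    s=q[(q[:,2]>.0855)&(q[:,2]<.095)&(np.hypot(q[:,0]-.604,q[:,1]-.256)<.035)]
    h=cv2.convexHull((s[:,:2]).astype(np.float32))[:,0]
    print('  rim hull',circ(h,.026),cv2.minEnclosingCircle(h),len(s))
    # in-bore low points
    s=q[(q[:,2]>.055)&(q[:,2]<.075)&(np.hypot(q[:,0]-.604,q[:,1]-.256)<.012)]
    print('  key pts',len(s),s.mean(0) if len(s) else '')
    f2=q[(q[:,2]>.007)&(q[:,2]<.017)&(np.hypot(q[:,0]-.604,q[:,1]-.256)<.07)]
    print('  foot',cv2.minAreaRect((f2[:,:2]*1000).astype(np.float32)))
    ims.append(cv2.resize(c['pixels'][b:b+60,a:a+54],(396,440),interpolation=2))
cv2.imwrite('pics/v3.png',np.hstack(ims)[:,:,::-1])
```

```text
s2 shaft z [0.1422 0.144  0.2349]
   0.13 (array([ 0.5199, -0.0085]), np.float64(0.0009)) 42
   0.16 (array([ 0.5204, -0.0092]), np.float64(0.0009)) 51
   0.18 (array([ 0.5204, -0.009 ]), np.float64(0.0009)) 82
  rim hull (array([0.6036, 0.258 ]), np.float64(0.0005)) ((0.6035605072975159, 0.2560025453567505), 0.02784535102546215) 323
  key pts 0 
  foot ((603.6862182617188, 258.0642395019531), (103.2945327758789, 80.16841888427734), 3.6224493980407715)
d2 shaft z [0.1398 0.1411 0.2309]
   0.13 (array([ 0.5208, -0.0103]), np.float64(0.0006)) 89
   0.16 (array([ 0.5209, -0.01  ]), np.float64(0.0006)) 85
   0.18 (array([ 0.5209, -0.0101]), np.float64(0.0006)) 147
  rim hull (array([0.6024, 0.2551]), np.float64(0.0008)) ((0.602220356464386, 0.2550767958164215), 0.026279279962182045) 145
  key pts 0 
  foot ((603.0606079101562, 253.4366455078125), (99.5935287475586, 80.73721313476562), 3.02901554107666)
```

View pics/v3.png

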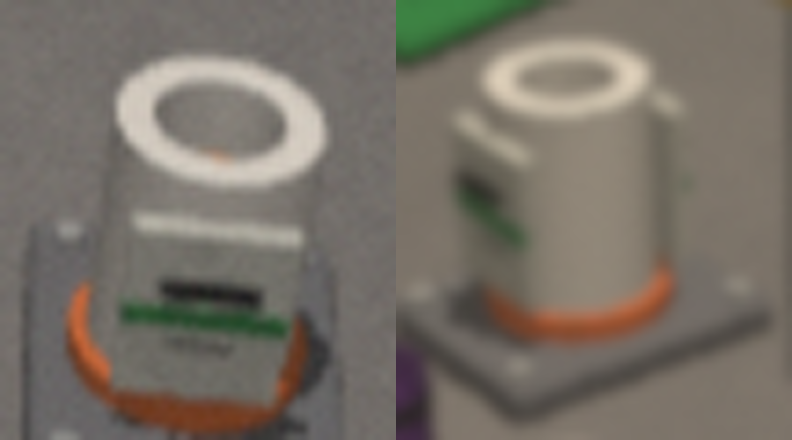

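In the crop, the scale shows the pointer bar at rest at (210,295), just above the green band at (205,320). The tip sits at about TCP z − 0.130. The offset from tip to tower axis is about (+82.5, +266) mm. I traverse at a height clear of the rim.

```bash
python3 -m creep '{"translation":[[5,15,0],[13,42,0],[22,72,0],[32,102,0],[40,130,0]],"yaw":[0,0,0,0,0],"gripper":[255,255,255,255,255]}' 40
python3 -m creep '{"translation":[[10,30,0],[20,62,0],[31,98,0],[38,123,0],[42,135,0]],"yaw":[0,0,0,0,0],"gripper":[255,255,255,255,255]}' 40
python3 -m creep '{"translation":[[0,0,0],[0,0,0],[0,0,0]],"yaw":[0,0,0],"gripper":[255,255,255]}' 40
python3 - <<'E'
from h import *
from scipy.optimize import least_squares
def circ(Q,r):
    s=least_squares(lambda p:np.hypot(Q[:,0]-p[0],Q[:,1]-p[1])-r,Q.mean(0)[:2],loss='soft_l1',f_scale=.001);return s.x.round(4),np.abs(s.fun).mean().round(4)
ims=[]
p=np.array(ctrl.get_obs()['ee_pos']);print(p)
for n,f in(('scene','s3'),('side','d3')):
    c=snap(n,f);P=world(c).reshape(-1,3)
    q=P[(np.hypot(P[:,0]-p[0],P[:,1]-p[1])<.018)&(P[:,2]>.115)&(P[:,2]<.22)]
    print(n,np.percentile(q[:,2],[0,1]).round(4),circ(q,.006),len(q), circ(q[q[:,2]<.16],.006))
    s=P[(P[:,2]>.0855)&(P[:,2]<.095)&(np.hypot(P[:,0]-.604,P[:,1]-.256)<.035)]
    h=cv2.convexHull((s[:,:2]).astype(np.float32))[:,0];print('  rim',circ(h,.026),len(s))
    X=c['R']@np.array([.603,.256,.12])+c['t'];u=int(X[0]/X[2]*c['fx']+c['cx']);v=int(X[1]/X[2]*c['fy']+c['cy'])
    ims.append(cv2.resize(c['pixels'][max(v-60,0):v+80,u-50:u+50],(390,546),interpolation=2))
cv2.imwrite('pics/v4.png',np.hstack(ims)[:,:,::-1])
E
```

```text
time_s: 3.63
ee_pos: [0.5595, 0.1221, 0.2662]
eef_rot: [-3.137, -0.0, 1.57]
force: [0.3, -0.8, -1.2]
grip_width: 0.0217
time_s: 4.05
ee_pos: [0.6012, 0.2601, 0.2637]
eef_rot: [-3.134, 0.001, 1.573]
force: [-0.4, -0.9, -1.5]
grip_width: 0.0215
time_s: 4.3
ee_pos: [0.6009, 0.2593, 0.2627]
eef_rot: [-3.132, 0.001, 1.572]
force: [0.1, -0.1, -0.7]
grip_width: 0.0216
[0.60086703 0.25929156 0.26268706]
scene [0.1337 0.1352] (array([0.5995, 0.2597]), np.float64(0.0008)) 301 (array([0.5989, 0.2595]), np.float64(0.0008))
  rim (array([0.6038, 0.2579]), np.float64(0.0005)) 323
side [0.1333 0.1344] (array([0.601 , 0.2581]), np.float64(0.0008)) 227 (array([0.6008, 0.2582]), np.float64(0.0009))
  rim (array([0.6029, 0.2546]), np.float64(0.0012)) 146
```

View pics/v4.png

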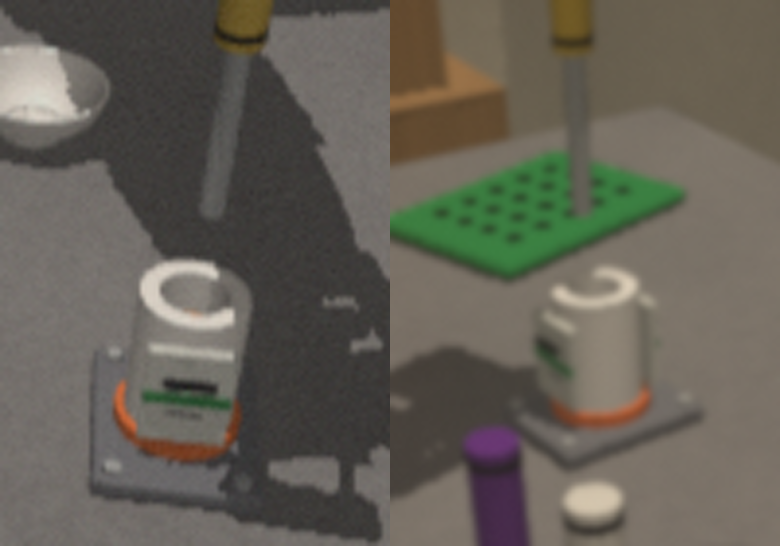

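The tip hangs above the tower, about (+3, −2.5) mm short of the axis by both cameras. I correct that, then go down towards the key.

```bash
python3 -m creep '{"translation":[[3,-2.5,0],[3,-2.5,-5],[3,-2.5,-14],[3,-2.5,-22],[3,-2.5,-22]],"yaw":[0,0,0,0,0],"gripper":[255,255,255,255,255]}' 40
python3 -m creep '{"translation":[[0,0,0],[0,0,0]],"yaw":[0,0],"gripper":[255,255]}' 40
python3 - <<'E'
from h import *
from scipy.optimize import least_squares
def circ(Q,r):
    s=least_squares(lambda p:np.hypot(Q[:,0]-p[0],Q[:,1]-p[1])-r,Q.mean(0)[:2],loss='soft_l1',f_scale=.001);return s.x.round(4),np.abs(s.fun).mean().round(4)
p=np.array(ctrl.get_obs()['ee_pos']);print(p)
for n,f in(('scene','s4'),('side','d4')):
    c=snap(n,f);P=world(c).reshape(-1,3)
    q=P[(np.hypot(P[:,0]-p[0],P[:,1]-p[1])<.018)&(P[:,2]>.1)&(P[:,2]<.195)]
    print(n,np.percentile(q[:,2],[0,1]).round(4),circ(q,.006),len(q), circ(q[q[:,2]<.145],.006))
E
```

```text
time_s: 4.82
ee_pos: [0.6035, 0.2561, 0.239]
eef_rot: [-3.13, 0.002, 1.571]
force: [0.6, 0.5, -1.5]
grip_width: 0.0214
time_s: 4.98
ee_pos: [0.6033, 0.2561, 0.2385]
eef_rot: [-3.129, 0.002, 1.571]
force: [0.2, -0.1, -0.7]
grip_width: 0.0215
[0.60332288 0.25613003 0.23853299]
scene [0.1092 0.1112] (array([0.6017, 0.2565]), np.float64(0.0008)) 282 (array([0.6014, 0.2563]), np.float64(0.0008))
side [0.1086 0.1108] (array([0.6031, 0.2551]), np.float64(0.0009)) 211 (array([0.6028, 0.2548]), np.float64(0.0009))
```

Aligned within about 2 mm, with the tip at z ≈ 0.109. I lower into the bore and stop about 8 mm short of the key.

```bash
python3 -m creep '{"translation":[[0.5,0.5,-7],[1,0.5,-15],[1,0.5,-23],[1,0.5,-32],[1,0.5,-32]],"yaw":[0,0,0,0,0],"gripper":[255,255,255,255,255]}' 40
python3 -m creep '{"translation":[[0,0,-1],[0,0,-3],[0,0,-4],[0,0,-5],[0,0,-5]],"yaw":[0,0,0,0,0],"gripper":[255,255,255,255,255]}' 40
```

```text
time_s: 5.5
ee_pos: [0.6038, 0.2564, 0.2044]
eef_rot: [-3.127, 0.003, 1.571]
force: [-0.2, -0.3, -1.9]
grip_width: 0.0212
time_s: 5.92
ee_pos: [0.6038, 0.2565, 0.1994]
eef_rot: [-3.127, 0.003, 1.571]
force: [-0.2, 0.7, -1.4]
grip_width: 0.0214
```

```bash
python3 -m creep '{"translation":[[0,0,-1],[0,0,-2],[0,0,-3],[0,0,-4],[0,0,-4]],"yaw":[0,0,0,0,0],"gripper":[255,255,255,255,255]}' 40
python3 -m creep '{"translation":[[0,0,-1],[0,0,-2],[0,0,-3],[0,0,-3],[0,0,-3]],"yaw":[0,0,0,0,0],"gripper":[255,255,255,255,255]}' 40
```

```text
time_s: 6.33
ee_pos: [0.6039, 0.2565, 0.1955]
eef_rot: [-3.128, 0.003, 1.571]
force: [-0.9, 1.1, 1.3]
grip_width: 0.0213
time_s: 6.75
ee_pos: [0.6039, 0.2565, 0.1926]
eef_rot: [-3.128, 0.003, 1.571]
force: [-0.9, 0.1, 2.8]
grip_width: 0.0211
```

Contact was felt at TCP z ≈ 0.197. The target is therefore about 0.186, some 6.5 N net. I press on gently.

```bash
python3 -m creep '{"translation":[[0,0,-1],[0,0,-2],[0,0,-3],[0,0,-4],[0,0,-4]],"yaw":[0,0,0,0,0],"gripper":[255,255,255,255,255]}' 40
python3 -m creep '{"translation":[[0,0,-1],[0,0,-2],[0,0,-2],[0,0,-2],[0,0,-2]],"yaw":[0,0,0,0,0],"gripper":[255,255,255,255,255]}' 40
python3 - <<'E'
from h import *
c=snap('scene','s5');s=load('s0');d=snap('side','d5')
cv2.imwrite('pics/v5.png',np.hstack([cv2.resize(x['pixels'][a:a+60,b:b+36],(264,440),interpolation=2) for x,a,b in((s,240,375),(c,240,375),(d,120,235))])[:,:,::-1])
print(ctrl.get_obs()['force'])
E
```

```text
time_s: 7.17
ee_pos: [0.604, 0.2565, 0.1885]
eef_rot: [-3.128, 0.003, 1.571]
force: [-0.4, 0.1, 4.1]
grip_width: 0.0212
time_s: 7.58
ee_pos: [0.604, 0.2565, 0.1866]
eef_rot: [-3.128, 0.003, 1.571]
force: [0.4, -0.2, 5.3]
grip_width: 0.0214
[-0.61417412 -0.38763665  4.40981258]
```

View pics/v5.png

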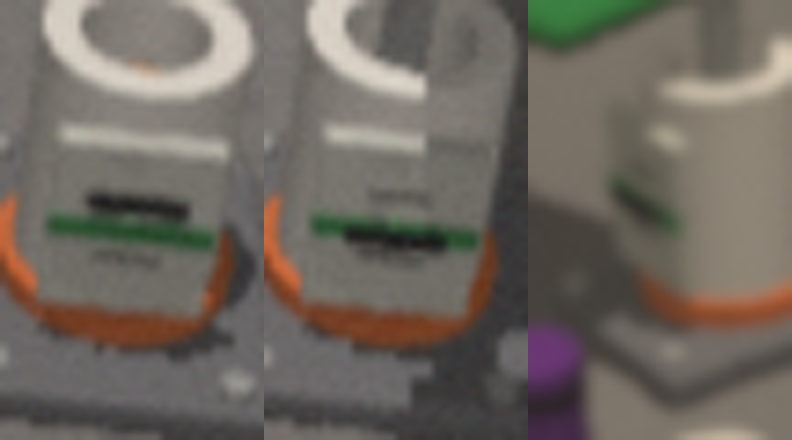

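The pointer moved from row 207 to row 238 in the crop. The 0 and 20 marks sit at rows 197 and 258, about 3.05 px/mm, so travel is about 10.2 mm; the TCP gives 10.6. Both are within the band. I hold a second to check stability.

```bash
for i in 1 2; do python3 -m creep '{"translation":[[0,0,-0.3],[0,0,-0.3],[0,0,-0.3],[0,0,-0.3],[0,0,-0.3]],"yaw":[0,0,0,0,0],"gripper":[255,255,255,255,255]}' 40; done
python3 -m creep '{"translation":[[0,0,0],[0,0,0],[0,0,0],[0,0,0],[0,0,0]],"yaw":[0,0,0,0,0],"gripper":[255,255,255,255,255]}' 40
python3 - <<'E'
from h import *
c=snap('scene','s6');s=load('s0')
def ptr(c):
    g=c['pixels'][258:282,382:404].astype(int).sum(2); m=g<110
    v,u=np.nonzero(m); return u.mean()+382,v.mean()+258,len(v)
a,b=ptr(s),ptr(c);print(a,b)
def pr(X): X=c['R']@np.array(X)+c['t'];return X[1]/X[2]*c['fy']
print('px/mm',(pr([.635,.258,.05])-pr([.635,.258,.06]))/10)
f=np.mean([ctrl.get_obs()['force']],0);print(f)
A=[cv2.resize(c['pixels'][240:300,370:420],(400,480),interpolation=2),cv2.resize(c['pixels'][0:300,200:450],(400,480))]
cv2.imwrite('pics/v6.png',np.hstack(A)[:,:,::-1])
E
```

```text
time_s: 8.1
ee_pos: [0.604, 0.2565, 0.1864]
eef_rot: [-3.128, 0.003, 1.571]
force: [-1.6, -0.5, 5.4]
grip_width: 0.0211
time_s: 8.52
ee_pos: [0.604, 0.2565, 0.1863]
eef_rot: [-3.128, 0.003, 1.571]
force: [-0.4, -0.2, 5.6]
grip_width: 0.0217
time_s: 8.93
ee_pos: [0.604, 0.2565, 0.1864]
eef_rot: [-3.128, 0.003, 1.571]
force: [-1.5, 0.2, 5.3]
grip_width: 0.0211
(np.float64(391.25), np.float64(267.5), 4) (np.float64(393.73333333333335), np.float64(272.26666666666665), 15)
px/mm 0.4213982541169493
[-1.09344348e+00 -4.05234538e-03  5.17073753e+00]
```

View pics/v6.png

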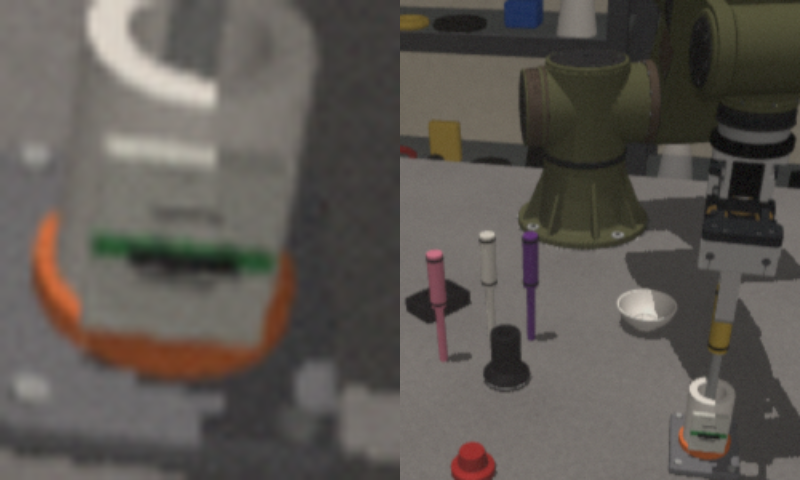

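The hold is steady: the pointer lies in the green band, net force is about 6.5 N, and only the probe touches the stand. Handing in.

```bash
python3 -c "
from station import ctrl
print(ctrl.hand_in()); o=ctrl.get_obs(); print(o['ee_pos'],o['force'],o['grip_width'])"
```

```text
the job is handed in; nothing more can be done
None
the job is handed in; nothing more can be done
```

I pulled the yellow probe straight up out of its holder and pressed the orange key with its steel tip. I handed the job in at about 9 s, still gripping the probe and holding the key down.

**Key travel:** the estimates fall between 10 and 11.3 mm, all inside the 8–14 mm band:
- From the TCP, about 10.8 mm past contact.
- From the pointer rows in the enlarged picture, about 10 mm.
- From image code, about 11.3 mm; it is the weakest, since only a few pixels matched.

**Last checks:** the net push was about 6.5 N and the arm stayed steady over the last 1.3 s. The last picture shows the pointer on the lower part of the green band. It looks low because the pointer stands off the scale. The probe is still gripped, and the fingers are about 77 mm above the guard's rim by the TCP reading. The other probes visible, the bowl and the cap look undisturbed. The blue tower was outside the last crop, but the arm never went near it.

**Disagreements:** the two cameras differed by 1–3 mm on the positions of the tip and tower, so I used values between the two. The 10 mm bore clearance covered that. The hand-in reported no verdict, and I could not read the state afterwards.

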